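# Index the specimen table to its third stop and hold it

## Robot

A 6-joint arm with a two-finger parallel gripper is mounted at the origin on a cart in front of the work surface, level with it; the furniture and walls round the work are solid. World frame = base frame: x ahead of the robot, y to its left, z up, the work surface at z = 0. Lengths are in m, angles in degrees, forces in N, time in s.
With the tool pointing down it reaches from about 0.25 to 0.725 m from the base axis. Payload 9.7 kg.
Tool frame: the origin (TCP) lies on the centre line of the jaws, within the pads' length; the fingertips stand tip_reach ahead of it and the grasp point (between the pads) lies 2 mm behind it (tip_reach is the distance from the TCP to the fingertips, in m); z points along the fingers, y is the direction in which the jaws open and shut (so a half turn about z gives the same grasp; the last joint's range is limited). The gripper opens to 85 mm and grips with 20 to 120 N. Pads are 22 mm wide; open, the fingers measure 114 mm over their backs; the gripper's body (76 mm by 85 mm) begins 54 mm behind the grasp point. The pads swing forward as they close: fully open they stand 13 mm farther back than shut.
Start: joints at [70.245, 4.979, 10.078, 95.1, 0, 90], TCP at [0.186, 0.518, 0.248] pointing down, gripper open.
Joint ranges: [-179.16, 179.16], [-48.56, 103.87], [-65.8, 70.77], [-126.05, 130.52], [-82.76, 87.17], [-180, 180]. Speed limits (degrees/s): [127.2, 127.2, 147.25, 180, 180, 180].

## Interface

Orientations are given as [roll, pitch, yaw] about the fixed x, y, z axes, in that order (R = Rz(yaw) Ry(pitch) Rx(roll)).
In Python, from workcell import get_obs, camera, calibration, job_done, tip_reach gives the robot as it stands.
- The arm moves only by the tool apply_moves, never from a script. Its argument "rows" is a list of rows, each a list of 7 numbers: the shift along the world's x, y, z in mm, then the turn, a rotation vector about the world's x, y, z in degrees, then the closure, from 0 (fully open) to 1 (shut). A call has 1 to 20 rows; each row shifts and turns the commanded pose from where the row before left it; what a row does not reach is not made up. A row lasts 1/8 s, in which the tool goes at most 62.5 mm and 10.7 degrees, less where a joint would pass 70% of its speed; a pose out of reach is approached as far as the arm can. A call with a gripper value outside its range is refused whole. The fingers move at their own pace and stop on an object; "grip_force" is the grip in N (left out, the last holds). Time passes only in rows, so rows that do not move let the fingers close. It gives the time, the measured TCP pose, the force and the opening at its end, in the units of the state.
- get_obs(): the state, without advancing time (a new reading comes with each control period).
- camera(name): name is "scene" or "top" or "wrist"; returns the picture (480x640x3 uint8, red, green, blue); there is no depth.
- calibration(name): a dict with "intrinsics" (3x3 intrinsics, pixels), "dist" ([k1, k2, p1, p2, k3] as OpenCV has them; the pictures are not rectified), "T" (4x4, takes a point from camera to world coordinates); the wrist camera has in their place "mount" (4x4, takes a point from camera to tool coordinates, whose origin is the TCP and whose axes are the flange's). Camera axes: x right, y down, z forward; pixel columns grow to the right and rows downward; lengths in m; the calibration is good to about 2 mm. A picture is of the moment at which its call begins: read the wrist's pose just before it. calibration takes no time and is no camera call.
- job_done(): hands the job in, once; it reports no verdict.
The state is a dict: "time": time; "q": joint angles; "qd": joint speeds; "joint_efforts": joint torques, N m; "ee_pos": TCP position; "tcp_rot": TCP orientation; "wrist_force": force on the tool from outside, world axes, zero at the start; "torque": the same for the moment, N m; "opening": finger opening in m.
Only numpy, scipy, OpenCV 4.12 (cv2) and the standard library are available. Lean on these libraries where they do the work, as an engineer would, in place of code of your own. Each camera call takes 0.05 s, during which the arm holds its last target.

## Task

Take the clear cover door of the grey specimen indexing head by its steel loop handle and swing it fully open, past upright, so that it stays open. Then grip the black knob bar of the rotary table and turn it clockwise (seen from above) from its home stop to the third click, where the white pointer line stands at the three dots, without running on to the fourth. Finish with the fingers still gripping the knob there, holding it still, the cover still open, and leave the bottles, jar, can and loupe on the desk where they are.

Things in the scene. Friction and masses are not known exactly. Their poses are not given: they have to be found in the camera images.
- index_head: Grey open-topped case of the indexing head, fixed to the desk, 78 mm high, 6 mm walls; a clear cover door closes its top. Origin on the desk under the rotary table's axis, z up; at yaw 0 x points away from the robot, y to its left. Outer wall faces at x = -88 and +88, y = -101 and +88 mm. Inside, a dark steel disc (radius 66 mm, top 26 mm above the desk) turns on the bed.
- cover (a joint): Angle of the clear cover door (176 x 189 mm, 6 mm thick, 0.18 kg), rad: 0 shut and level, 1.57 upright, 1.75 fully open against its end stop. It swings up about the case's right (-y) top rim; a stiff friction hinge (0.25 N m) lets it stay at any angle. It may start slightly ajar.
- cover_hinge (a point): Middle of the cover's hinge line, which runs along the case's x axis, at y = -101 mm and 81.5 mm above the desk in the case's frame. The point turns with the cover: its +y axis points along the cover to the handle.
- cover_handle (a point): Middle of the cover's steel loop handle: round bar 10 mm thick, parallel to the case's x, 96 mm between its legs, 46 mm beyond the cover's left (+y) edge, 235 mm from the hinge line, 81.5 mm above the desk when shut. 41 mm are free between bar and cover edge: pinch it from above, fingers across it; it turns in the grasp.
- index_dial (a joint): Angle of the rotary table and knob, rad, clockwise from above positive: 0 at home, detent stops at 0.42 (first), 0.84 (second), 1.26 (third), 1.68 and 2.10; end stops at -0.12 and 2.22. About 0.07 N m carries it over a detent; between stops it snaps to the nearest one.
- index_knob: Black knob on the table's axis: foot disc of radius 24 mm, 4 mm high, and upright grip bar 14 mm thick (its x), 50 mm long (its y), top 70 mm above the desk. Origin on the axis, 26 mm above the desk; its x axis points to the white line. A red and a navy specimen mount (30 mm across, 16 mm high) are fixed on the disc 48 mm from the axis beyond the bar's ends and turn with it.
- knob_grip (a point): Point on the knob's axis inside the grip bar, 12 mm below its top, 58 mm above the desk: the height to pinch the bar across its 14 mm. Axes as the knob's.
- etchant_amber: Loose amber dropper bottle with black cap, 34 mm across, 89 mm high, bystander at the back of the desk. Origin under its centre.
- etchant_white: Loose white dropper bottle with red cap, 34 mm across, 89 mm high, bystander at the back. Origin under its centre.
- swab_jar: Loose clear jar of cotton swabs, 62 mm across, 79 mm high, bystander at the back. Origin under its centre.
- lens_can: Loose white objective can, 41 mm across, 58 mm high, bystander at the back. Origin under its centre.
- loupe: Loose black loupe, 37 mm across, 39 mm high, bystander at the right. Origin under its centre.
- dial_pointer (a point): Outer end of the white pointer line on the disc, 64 mm from its axis, 26 mm above the desk. Marks on the black bed round the disc's near side: a short white bar for home, then clockwise (from the robot's right to its left) 1, 2, 3, 4 and 5 white dots, 0.42 rad apart.
- file_box: Fixed upright blue magazine file full of folders, 250 mm along x, 120 mm along y, about 300 mm high, on the desk to the right of the indexing head: keep the arm clear of it, cross above 0.32 m. Origin under its centre.

How it is judged:
By the outcome, as a careful person would: the job done as asked, in the order asked, and still so for the second after the job is handed in, while the arm keeps its last pose, push and grip.
It also fails if it takes over 64 s, if anything falls off the work surface, if the arm or the gripper's body presses on something with over 40 N, if the wrist force passes 120 N, or if a joint passes its speed limit or range.

## Working session

There is one attempt and no reset: what is moved stays moved. The work goes in short steps, Python scripts to look and compute and a tool call to move; the robot and the scene stay as the last step left them, time stands still between calls to the robot, and variables do not carry over. Pictures are saved under pics/ and viewed, and the job is handed in when it is done.

Besides the shell and the picture viewer there is one more tool, called after ">>>" in YAML: its name, and indented under it one key for each argument. apply_moves: Moves the arm, as the interface text tells. Its arguments: {"type":"object","properties":{"rows":{"type":"array","items":{"type":"array","items":{"type":"number"}}},"grip_force":{"type":"number"}},"required":["rows"]}

```bash
mkdir -p pics; ls; cat > h.py <<'E'
import numpy as np, cv2
from workcell import get_obs, camera, calibration, job_done, tip_reach
def save(n,f):
    im=camera(n); cv2.imwrite('pics/'+f,im[:,:,::-1]); return im
def ray(c,uv,T=None):
    K=np.array(c['intrinsics'],float);d=np.array(c['dist'],float)
    p=cv2.undistortPoints(np.array(uv,float).reshape(-1,1,2),K,d).reshape(-1,2)
    T=np.array(c['T']) if T is None else T
    r=np.c_[p,np.ones(len(p))]@T[:3,:3].T
    return T[:3,3],r
def onplane(c,uv,z,T=None):
    o,r=ray(c,uv,T); return o+r*((z-o[2])/r[:,2])[:,None]
def proj(c,P,T=None):
    T=np.array(c['T']) if T is None else T
    Ti=np.linalg.inv(T); rv=cv2.Rodrigues(Ti[:3,:3])[0]
    return cv2.projectPoints(np.array(P,float).reshape(-1,1,3),rv,Ti[:3,3],np.array(c['intrinsics'],float),np.array(c['dist'],float))[0].reshape(-1,2)
E
python3 - <<'E'
from h import *
print(get_obs(), tip_reach)
for n in('scene','top','wrist'): save(n,n+'0.png')
print(calibration('scene')['T'],calibration('top')['T'],calibration('wrist'))
E
```

```text
pics
{'time': 0.0, 'q': array([ 7.02480717e+01,  5.00927697e+00,  1.00337152e+01,  9.50983519e+01,
       -3.38466655e-04,  8.99996975e+01]), 'qd': array([ 0.10990896,  0.02117852, -0.04504346, -0.04358279, -0.02546701,
        0.00072429]), 'joint_efforts': array([-3.00753141e-03, -5.20397723e+01,  4.64795494e+01,  1.66064186e-02,
       -1.05679114e-04, -1.11485843e-05]), 'ee_pos': array([0.18580377, 0.51744691, 0.24759392]), 'tcp_rot': array([-1.79926086e+02,  3.38076198e-04,  1.60248375e+02]), 'wrist_force': array([-0.18644108,  0.78776499,  1.11453013]), 'torque': array([ 0.01100361,  0.02333942, -0.00279953]), 'opening': 0.08536191812174006} 0.017
[[ 0.46467267 -0.51077552  0.72331713 -0.23235823]
 [-0.88537641 -0.25536024  0.38845818 -0.48417914]
 [-0.0137085  -0.82091383 -0.57088752  0.70973076]
 [ 0.          0.          0.          1.        ]] [[ 0.00913004 -0.98883382  0.14874246  0.40288599]
 [-0.99983933 -0.00673275  0.01661262 -0.0549774 ]
 [-0.01542567 -0.14887024 -0.98873642  1.34308507]
 [ 0.          0.          0.          1.        ]] {'intrinsics': array([[413.43486954,   0.        , 317.8379967 ],
       [  0.        , 413.43486954, 238.72454781],
       [  0.        ,   0.        ,   1.        ]]), 'dist': array([0.03273504, 0.        , 0.        , 0.        , 0.        ]), 'mount': array([[ 1.69852813e-04, -9.47753539e-01, -3.19003450e-01,
         8.19248330e-02],
       [ 9.99999888e-01,  3.02037251e-04, -3.64899123e-04,
         1.30293496e-03],
       [ 4.42185361e-04, -3.19003352e-01,  9.47753484e-01,
        -1.24401873e-01],
       [ 0.00000000e+00,  0.00000000e+00,  0.00000000e+00,
         1.00000000e+00]])}
```

View pics/scene0.png

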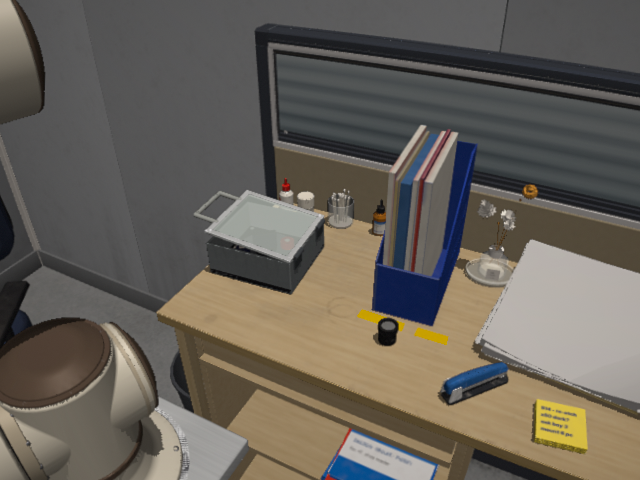

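View pics/top0.png

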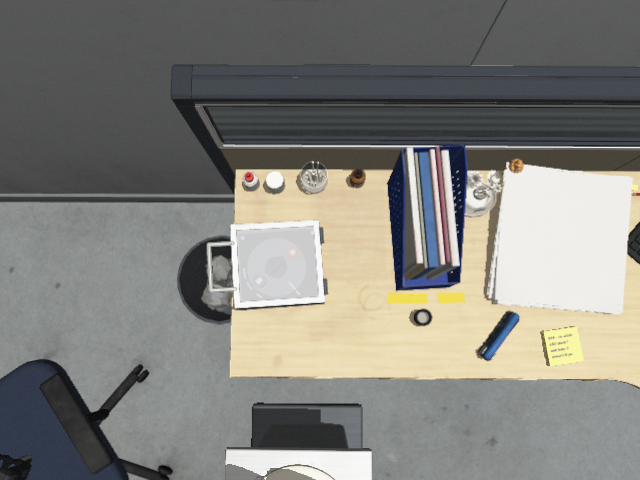

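View pics/wrist0.png

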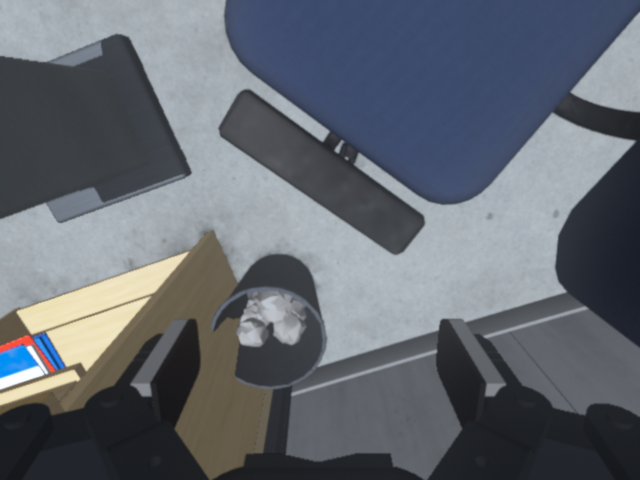

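```bash
python3 - <<'E'
import cv2
a=cv2.imread('pics/top0.png')[200:330,180:350]; cv2.imwrite('pics/topc.png',cv2.resize(a,None,fx=4.6,fy=4.6,interpolation=2))
a=cv2.imread('pics/scene0.png')[175:300,180:340]; cv2.imwrite('pics/scc.png',cv2.resize(a,None,fx=4.8,fy=4.8,interpolation=2))
E
```

```text
(no output)
```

View pics/topc.png

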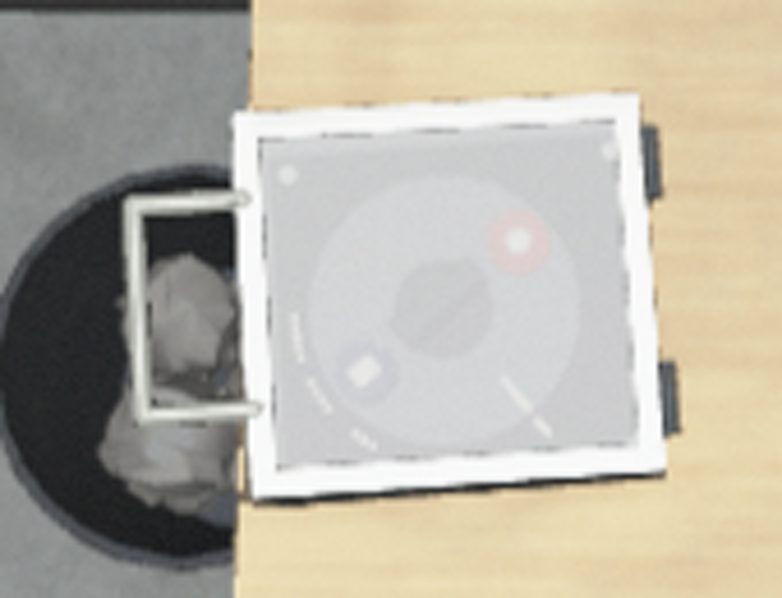

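View pics/scc.png

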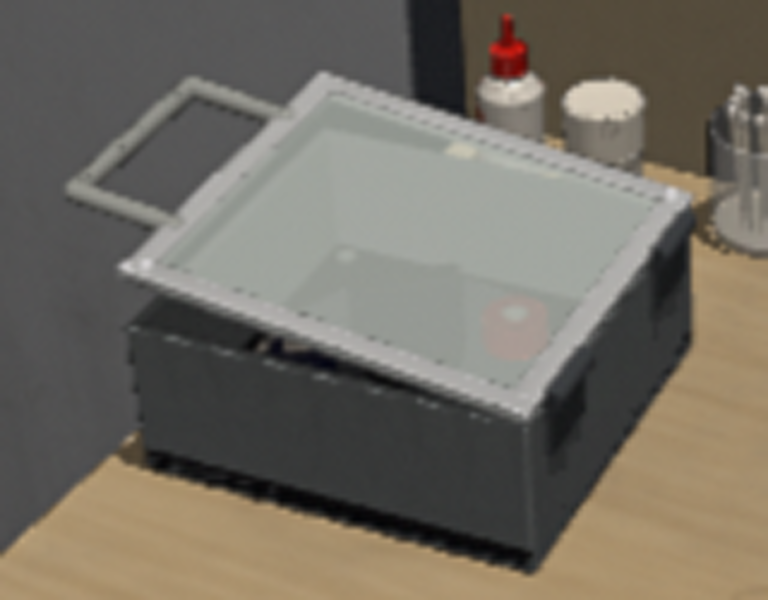

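```bash
python3 - <<'E'
from h import *
t=np.array([[135,205],[145,412],[235,113],[638,95],[664,470],[255,497]])/4.6+[180,200]-.4
s=np.array([[190,84],[76,189],[325,73],[690,195],[525,412],[125,268]])/4.8+[180,175]-.4
ct,cs=calibration('top'),calibration('scene')
o1,r1=ray(ct,t);o2,r2=ray(cs,s)
P=[]
for a,b in zip(r1,r2):
    A=np.c_[a,-b];k=np.linalg.lstsq(A,o2-o1,rcond=None)[0]
    p,q=o1+k[0]*a,o2+k[1]*b; P.append((p+q)/2); print((p+q)/2,np.linalg.norm(p-q))
P=np.array(P)
h=(P[0]+P[1])/2
print('handle',h,np.linalg.norm(P[0]-P[1]),'hinge mid',(P[3]+P[4])/2)
d=P[0]-P[1];print('yaw bar',np.degrees(np.arctan2(d[1],d[0])))
for i,j in((2,5),(3,4),(2,3),(5,4)):
    d=P[i]-P[j];print(np.linalg.norm(d),np.degrees(np.arctan2(d[1],d[0])), np.degrees(np.arcsin(d[2]/np.linalg.norm(d))))
E
```

```text
[0.58396206 0.18865134 0.11212807] 0.0008875804635056521
[0.48979863 0.18120595 0.11070775] 0.001273580442864182
[0.6282045  0.14480217 0.10613773] 0.00022278340569540498
[ 0.64179166 -0.03952403  0.08333487] 0.0008472759527752914
[ 0.46769024 -0.05357477  0.08494307] 0.0007707761591059606
[0.45325979 0.1296875  0.10707579] 0.0019030207916437834
handle [0.53688035 0.18492865 0.11141791] 0.09446799279718823 hinge mid [ 0.55474095 -0.0465494   0.08413897]
yaw bar 4.520904505666978
0.17559892831921003 4.937911682436861 -0.30608093691092275
0.17467488716998944 4.614016054528469 -0.5275198656081376
0.1862276288596399 94.2157973549071 7.033297812792338
0.18515710634392624 94.50229740179257 6.865256085372018
```

>>> apply_moves:
  rows:
    - [29.2,-27.6,-3.5,0,0,2,0.5]
    - [29.2,-27.6,-3.5,0,0,2,0.5]
    - [29.2,-27.6,-3.5,0,0,2,0.5]
    - [29.2,-27.6,-3.5,0,0,2,0.5]
    - [29.2,-27.6,-3.5,0,0,2,0.5]
    - [29.2,-27.6,-3.5,0,0,2,0.5]
    - [29.2,-27.6,-3.5,0,0,2,0.5]
    - [29.2,-27.6,-3.5,0,0,2,0.5]
    - [29.2,-27.6,-3.5,0,0,2,0.5]
    - [29.2,-27.6,-3.5,0,0,2,0.5]
    - [29.2,-27.6,-3.5,0,0,2,0.5]
    - [29.2,-27.6,-3.5,0,0,2.4,0.5]
    - [0,0,0,0,0,0,0.5]
    - [0,0,0,0,0,0,0.5]
  grip_force: 30

```text
time: 1.9
ee_pos: [0.536, 0.1865, 0.2061]
tcp_rot: [180.0, -0.0, -175.4]
wrist_force: [0.2, -0.4, -0.2]
opening: 0.0426
```

```bash
python3 - <<'E'
from h import *
print(get_obs()['q'])
for n in('scene','wrist'): save(n,n+'1.png')
E
```

```text
[1.91764491e+01 6.75384839e+00 7.31515416e+00 9.05987609e+01
 1.29507265e-02 1.45737803e+01]
```

View pics/wrist1.png

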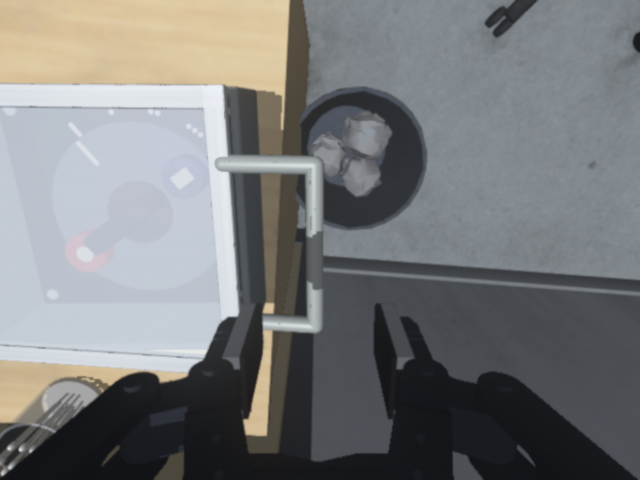

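View pics/scene1.png

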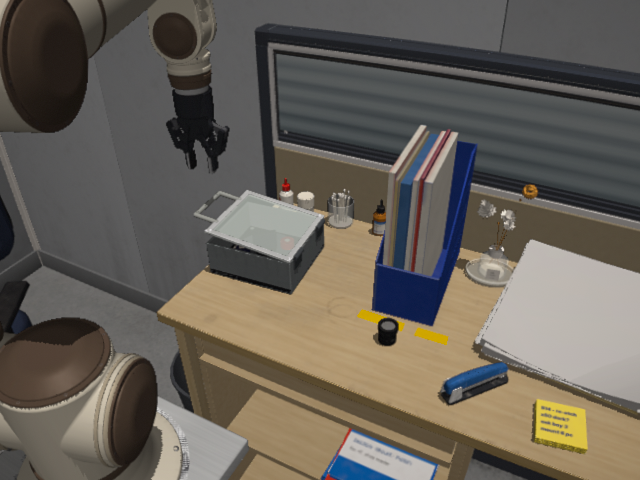

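The wrist view shows the handle bar vertical at column ~315 (rows 160–328), centred between the fingers (mid column ~318). I'll check its position by casting rays.

```bash
cat >> h.py <<'E'
from scipy.spatial.transform import Rotation as R
def wT(o=None):
    o=o or get_obs(); T=np.eye(4); T[:3,:3]=R.from_euler('xyz',o['tcp_rot'],degrees=True).as_matrix(); T[:3,3]=o['ee_pos']
    return T@np.array(calibration('wrist')['mount'])
E
python3 - <<'E'
from h import *
c=calibration('wrist');P=onplane(c,[[315,163],[315,326]],.1114,wT());print(P,P.mean(0),np.linalg.norm(P[0]-P[1]))
# dial: disc centre approx, through cover plane; knob top z .07
print(onplane(c,[[133,212]],.03,wT()))
E
```

```text
[[0.48628627 0.18257283 0.1114    ]
 [0.58348091 0.19033791 0.1114    ]] [0.53488359 0.18645537 0.1114    ] 0.09750433109724785
[[0.54573553 0.05041798 0.03      ]]
```

>>> apply_moves:
  rows:
    - [-0.5,0,-15,0,0,0,0.5]
    - [0,0,-20,0,0,0,0.5]
    - [0,0,-20,0,0,0,0.5]
    - [0,0,-15,0,0,0,0.5]
    - [0,0,-14,0,0,0,0.5]
    - [0,0,-14,0,0,0,0.5]
    - [0,0,0,0,0,0,0.5]
    - [0,0,0,0,0,0,1]
    - [0,0,0,0,0,0,1]
    - [0,0,0,0,0,0,1]
    - [0,0,0,0,0,0,1]
    - [0,0,0,0,0,0,1]
  grip_force: 35

```text
time: 3.5
ee_pos: [0.5363, 0.1851, 0.1087]
tcp_rot: [-179.9, 0.1, -175.4]
wrist_force: [1.6, -7.4, -1.7]
opening: 0.0086
```

```bash
python3 - <<'E'
from h import *
o=get_obs();print(o['opening'],o['ee_pos'],o['wrist_force'])
save('wrist','wrist2.png')
H=np.array([.5547,-.0465,.0815]); u=np.array([-.0802,.9968,0]);z=np.array([0,0,1])
# waypoints: TCP 2mm below bar
th0=np.arcsin((o['ee_pos'][2]+.002-.0815)/.235);print('th0',np.degrees(th0))
N=26
ths=np.linspace(th0,np.radians(101.5),N+1)
p=[H+.235*(np.cos(t)*u+np.sin(t)*z)-[0,0,.002] for t in ths]
print(p[0],p[-1]);d=np.diff(np.array(p),axis=0)*1000
print(d.round(1).tolist())
E
```

```text
0.008612230675396643 [0.53627479 0.1851381  0.10867924] [ 1.59363948 -7.41539992 -1.72810701]
th0 7.132652825011143
[0.53599885 0.18593523 0.10867924] [ 0.55845749 -0.09320154  0.30978231]
[[0.2, -2.3, 14.7], [0.3, -3.2, 14.5], [0.3, -4.1, 14.3], [0.4, -5.0, 14.0], [0.5, -5.9, 13.7], [0.5, -6.8, 13.3], [0.6, -7.6, 12.8], [0.7, -8.4, 12.3], [0.7, -9.1, 11.7], [0.8, -9.9, 11.1], [0.8, -10.5, 10.5], [0.9, -11.2, 9.8], [0.9, -11.8, 9.1], [1.0, -12.3, 8.3], [1.0, -12.8, 7.5], [1.1, -13.3, 6.7], [1.1, -13.7, 5.8], [1.1, -14.0, 4.9], [1.1, -14.3, 4.0], [1.2, -14.5, 3.1], [1.2, -14.7, 2.2], [1.2, -14.8, 1.3], [1.2, -14.8, 0.3], [1.2, -14.8, -0.6], [1.2, -14.8, -1.6], [1.2, -14.6, -2.5]]
```

View pics/wrist2.png

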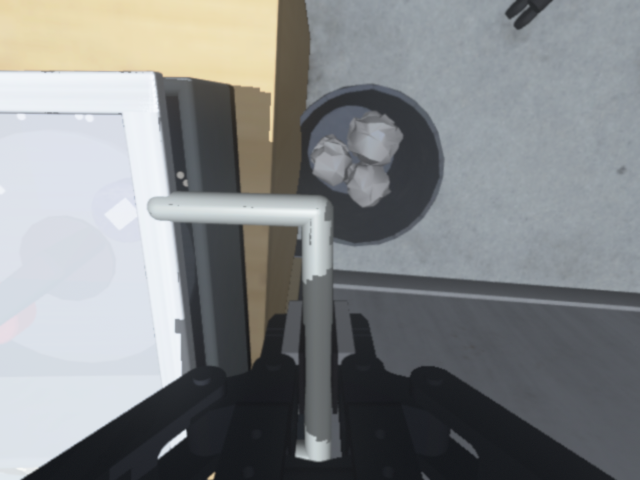

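The bar is pinched (opening 8.6 mm, bar at column ~318). Swinging the first half.

>>> apply_moves:
  rows:
    - [0.2,-2.3,14.7,0,0,0,1]
    - [0.3,-3.7,14.5,0,0,0,1]
    - [0.3,-4.6,14.3,0,0,0,1]
    - [0.4,-5.4,14.0,0,0,0,1]
    - [0.5,-5.9,13.7,0,0,0,1]
    - [0.5,-6.8,13.3,0,0,0,1]
    - [0.6,-7.6,12.8,0,0,0,1]
    - [0.7,-8.4,12.3,0,0,0,1]
    - [0.7,-9.1,11.7,0,0,0,1]
    - [0.8,-9.9,11.1,0,0,0,1]
    - [0.8,-10.5,10.5,0,0,0,1]
    - [0.9,-11.2,9.8,0,0,0,1]
    - [0.9,-11.8,9.1,0,0,0,1]
    - [0,0,0,0,0,0,1]

```text
time: 5.3
ee_pos: [0.544, 0.0899, 0.2736]
tcp_rot: [179.8, 0.3, -175.3]
wrist_force: [2.6, 8.7, 11.6]
opening: 0.0086
```

```bash
python3 - <<'E'
from h import *
save('scene','scene3.png')
o=get_obs();H=np.array([.5547,-.0465,.0815]);d=o['ee_pos']+[0,0,.002]-H;print(np.linalg.norm(d),o['wrist_force'],o['opening'])
E
```

```text
0.23748553611502593 [ 2.30444547  8.35129747 12.45176468] 0.008264922884532448
```

View pics/scene3.png

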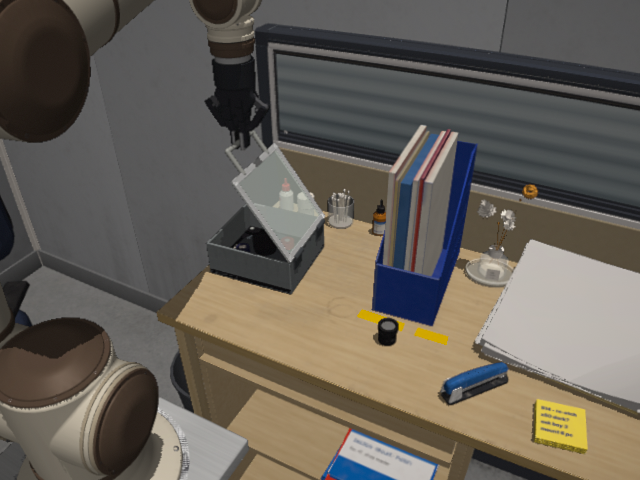

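Cover is at ~54° and the bar is still held. Continuing to the stop.

>>> apply_moves:
  rows:
    - [1.0,-12.0,8.8,0,0,0,1]
    - [1.0,-12.5,8.0,0,0,0,1]
    - [1.1,-13.3,6.7,0,0,0,1]
    - [1.1,-13.7,5.8,0,0,0,1]
    - [1.1,-14.0,4.9,0,0,0,1]
    - [1.1,-14.3,4.0,0,0,0,1]
    - [1.2,-14.5,3.1,0,0,0,1]
    - [1.2,-14.7,2.2,0,0,0,1]
    - [1.2,-14.8,1.3,0,0,0,1]
    - [1.2,-14.8,0.3,0,0,0,1]
    - [1.2,-14.8,-0.6,0,0,0,1]
    - [0,0,0,0,0,0,1]

```text
time: 6.85
ee_pos: [0.5563, -0.065, 0.3163]
tcp_rot: [-180.0, 0.2, -175.4]
wrist_force: [6.2, -0.4, 4.8]
opening: 0.0085
```

>>> apply_moves:
  rows:
    - [1.0,-10,-1.0,0,0,0,1]
    - [0.5,-8,-1.3,0,0,0,1]
    - [0.2,-4,-1,0,0,0,1]
    - [0,-2,0,0,0,0,1]
    - [0,0,0,0,0,0,1]

```text
time: 7.48
ee_pos: [0.5581, -0.0886, 0.3127]
tcp_rot: [-180.0, 0.2, -175.4]
wrist_force: [6.1, -0.4, 5.6]
opening: 0.0085
```

>>> apply_moves:
  rows:
    - [0,-2,-0.4,0,0,0,1]
    - [0,-2,-0.4,0,0,0,1]
    - [0,0,0,0,0,0,1]

```text
time: 7.85
ee_pos: [0.5582, -0.0896, 0.3126]
tcp_rot: [179.7, 0.3, -175.2]
wrist_force: [6.7, 16.1, 9.2]
opening: 0.0084
```

End stop met (16 N in +y). Releasing and rising.

>>> apply_moves:
  rows:
    - [0,1,0,0,0,0,0.5]
    - [0,1,0,0,0,0,0.5]
    - [0,0,0,0,0,0,0.5]
    - [0,0,0,0,0,0,0.5]
    - [0,0,15,0,0,0,0.5]
    - [0,0,25,0,0,0,0.5]
    - [0,0,25,0,0,0,0.5]
    - [0,0,0,0,0,0,0.5]

```text
time: 8.85
ee_pos: [0.5578, -0.0904, 0.3771]
tcp_rot: [-180.0, 0.1, -175.4]
wrist_force: [0.8, 0.6, -0.1]
opening: 0.043
```

```bash
python3 - <<'E'
from h import *
for n in('scene','top','wrist'): save(n,n+'4.png')
E
```

```text
(no output)
```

View pics/scene4.png

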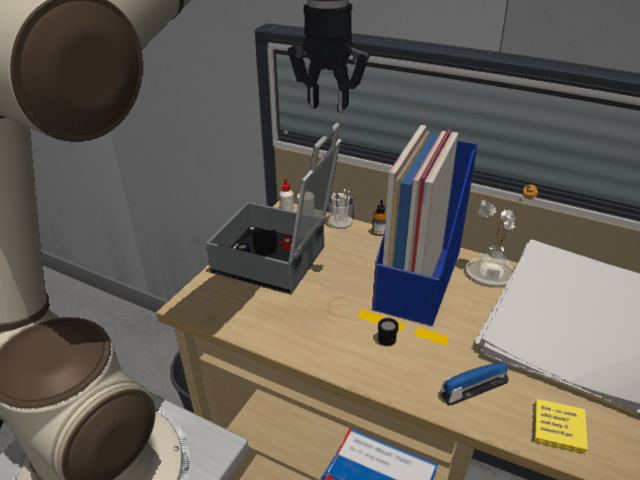

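View pics/wrist4.png

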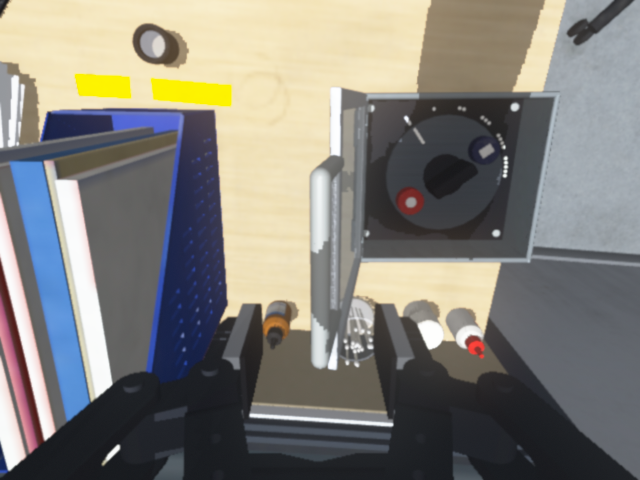

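The cover stands open past upright. The wrist view shows the disc: red mount about (410,201), navy (484,152), pointer outer end about (407,118). Next I'll measure them.

```bash
python3 - <<'E'
from h import *
im=cv2.imread('pics/wrist4.png'); cv2.imwrite('pics/w4c.png',cv2.resize(im[85:270,325:565],None,fx=3.3,fy=3.2,interpolation=2))
hsv=cv2.cvtColor(im,cv2.COLOR_BGR2HSV)
def cen(m,box):
    x0,y0,x1,y1=box; k=np.zeros_like(m);k[y0:y1,x0:x1]=m[y0:y1,x0:x1]
    n,l,s,c=cv2.connectedComponentsWithStats(k);i=1+np.argmax(s[1:,4]);cn=max(cv2.findContours((l==i).astype('uint8'),0,2)[0],key=cv2.contourArea)
    return cv2.minEnclosingCircle(cn),s[i]
h,s,v=cv2.split(hsv)
red=((s>130)&((h<8)|(h>172))).astype('uint8')*255
nav=((s>90)&(h>105)&(h<135)).astype('uint8')*255
print(cen(red,(380,170,440,230)),cen(nav,(455,120,515,180)))
w=((v>150)&(s<50)).astype('uint8')*255
print(cen(w,(398,110,430,150)))
E
```

```text
Traceback (most recent call last):
ValueError: attempt to get argmax of an empty sequence
```

View pics/w4c.png

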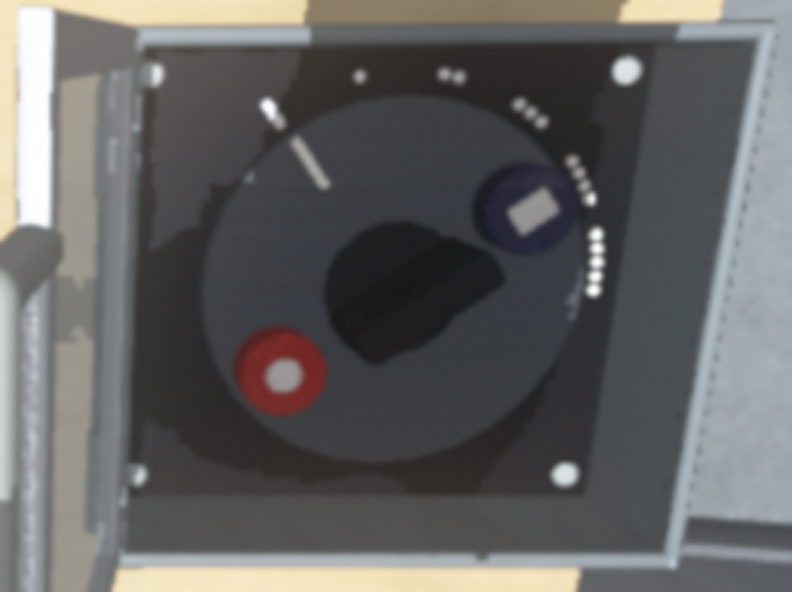

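```bash
python3 - <<'E'
from h import *
c=calibration('wrist')
f=lambda l:np.array(l)/[3.3,3.2]+[325,85]-.35
T=wT()
m=onplane(c,f([[284,376],[533,211]]),.042,T);print(m,m.mean(0),np.linalg.norm(m[0]-m[1]))
d=m[1]-m[0];print('bar dir',np.degrees(np.arctan2(d[1],d[0])))
p=onplane(c,f([[296,141],[325,186]]),.026,T);d=p[0]-p[1];print(p,np.degrees(np.arctan2(d[1],d[0])));d=p[0]-m.mean(0);print(np.degrees(np.arctan2(d[1],d[0])),np.linalg.norm(d[:2]))
marks=f([[273,113],[360,76],[452,76],[531,114],[581,182],[596,262]])
q=onplane(c,marks,.02,T)-m.mean(0);print(np.degrees(np.arctan2(q[:,1],q[:,0])),np.linalg.norm(q[:,:2],axis=1))
k=np.array([.5547,-.0465])+.101*np.array([-.0802,.9968]);print('axis from hinge',k)
E
```

```text
[[0.57707443 0.01756935 0.042     ]
 [0.51412667 0.08970462 0.042     ]] [0.54560055 0.05363698 0.042     ] 0.09573880554568019
bar dir 131.1090869485252
[[0.49812741 0.01270803 0.026     ]
 [0.51235667 0.02484315 0.026     ]] -139.54150055201512
-139.23373873442964 0.06268075833339164
[-138.90700303 -162.73393326  173.25984074  149.03760891  124.63606095
  100.93972758] [0.07414095 0.07345212 0.07293093 0.07237297 0.07167696 0.07171523]
axis from hinge [0.5465998 0.0541768]
```

>>> apply_moves:
  rows:
    - [-1.2,14.4,0,0,0,-5.4,0.5]
    - [-1.2,14.4,0,0,0,-5.4,0.5]
    - [-1.2,14.4,0,0,0,-5.4,0.5]
    - [-1.2,14.4,0,0,0,-5.4,0.5]
    - [-1.2,14.4,0,0,0,-5.4,0.5]
    - [-1.2,14.4,0,0,0,-5.4,0.5]
    - [-1.2,14.4,0,0,0,-5.4,0.5]
    - [-1.2,14.4,0,0,0,-5.4,0.5]
    - [-1.2,14.4,0,0,0,-5.4,0.5]
    - [-1.2,14.4,0,0,0,-5.2,0.5]
    - [0,0,-25,0,0,0,0.5]
    - [0,0,-30,0,0,0,0.5]
    - [0,0,-30,0,0,0,0.5]
    - [0,0,-30,0,0,0,0.5]
    - [0,0,-30,0,0,0,0.5]
    - [0,0,-30,0,0,0,0.5]
    - [0,0,-30,0,0,0,0.5]
    - [0,0,-22,0,0,0,0.5]
    - [0,0,0,0,0,0,0.5]

```text
time: 11.38
ee_pos: [0.5439, 0.0536, 0.1459]
tcp_rot: [-179.8, -0.1, 130.8]
wrist_force: [0.4, -0.1, 0.1]
opening: 0.043
```

```bash
python3 - <<'E'
from h import *
print(get_obs()['q'])
for n in('scene','wrist'): save(n,n+'5.png')
E
```

```text
[ 5.63329380e+00  3.92608392e+00 -2.36207330e+00  8.39720590e+01
 -9.81071704e-04  5.47907578e+01]
```

View pics/scene5.png

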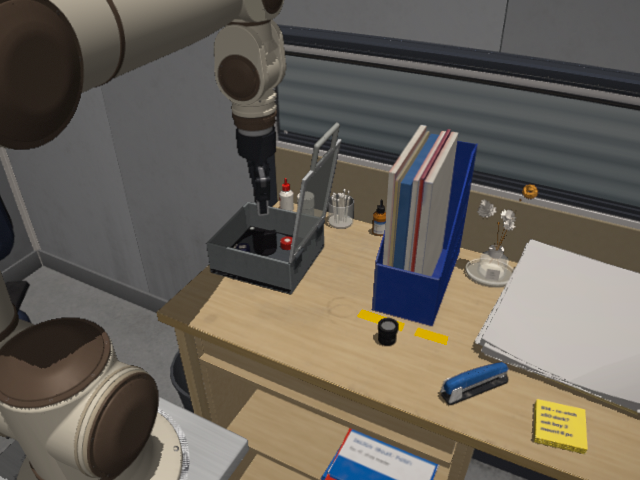

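View pics/wrist5.png

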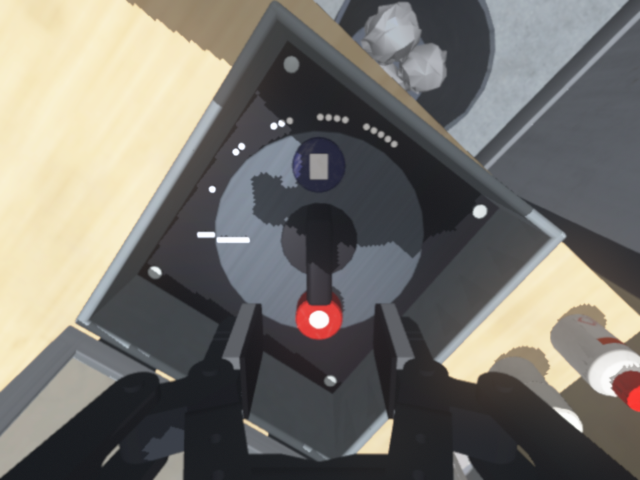

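The bar is at column ~319, vertical, and centred between the fingers (~317). The red and navy mounts lie on the same column, so it is aligned. I'll correct x by 1.7 mm, descend and grip.

>>> apply_moves:
  rows:
    - [1.7,0,-15,0,0,0,0.5]
    - [0,0,-20,0,0,0,0.5]
    - [0,0,-20,0,0,0,0.5]
    - [0,0,-15,0,0,0,0.5]
    - [0,0,-12,0,0,0,0.5]
    - [0,0,-8,0,0,0,0.5]
    - [0,0,0,0,0,0,0.5]
    - [0,0,0,0,0,0,0.9]
    - [0,0,0,0,0,0,1]
    - [0,0,0,0,0,0,1]
    - [0,0,0,0,0,0,1]
    - [0,0,0,0,0,0,1]
  grip_force: 50

```text
time: 12.98
ee_pos: [0.5462, 0.0527, 0.0593]
tcp_rot: [-179.8, 0.0, 130.8]
wrist_force: [-9.7, -6.4, 7.6]
opening: 0.013
```

```bash
python3 - <<'E'
from h import *
o=get_obs();print(o['ee_pos'],o['tcp_rot'],o['torque'],o['opening'])
for n in('wrist',): save(n,n+'6.png')
E
```

```text
[0.54618992 0.05267224 0.05931267] [-1.79846031e+02  3.98513360e-02  1.30792521e+02] [-1.29865645e+00  1.64824484e+00 -1.53567336e-03] 0.013033106230741201
```

View pics/wrist6.png

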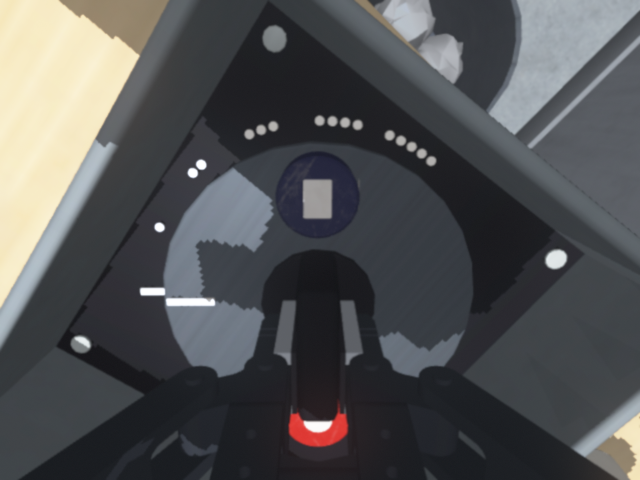

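Gripped (opening 13 mm). I'll ease the side load and turn in steps.

>>> apply_moves:
  rows:
    - [-0.8,-0.7,1,0,0,0,1]
    - [0,0,0,0,0,-4,1]
    - [0,0,0,0,0,-4,1]
    - [0,0,0,0,0,-4,1]
    - [0,0,0,0,0,-4,1]
    - [0,0,0,0,0,-4,1]
    - [0,0,0,0,0,-4,1]
    - [0,0,0,0,0,-4,1]
    - [0,0,0,0,0,-4,1]
    - [0,0,0,0,0,-4,1]
    - [0,0,0,0,0,0,1]

```text
time: 14.4
ee_pos: [0.5457, 0.0525, 0.0594]
tcp_rot: [-179.9, 0.1, 94.8]
wrist_force: [-4.6, -4.7, -1.7]
opening: 0.0134
```

```bash
python3 - <<'E'
from h import *
o=get_obs();print(o['ee_pos'],o['tcp_rot'],o['torque'],o['opening'])
for n in('wrist',): save(n,n+'7.png')
E
```

```text
[0.54573576 0.05246641 0.05935427] [-1.79911149e+02  7.13569948e-02  9.47605110e+01] [-0.84714264  0.64971393 -0.00475052] 0.013443447938230598
```

View pics/wrist7.png

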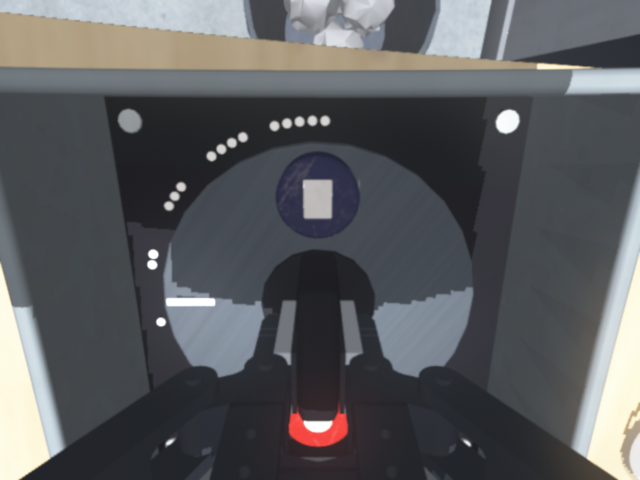

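The knob turned rigidly with the fingers: the pointer sits between dot 1 and dots 2. 36° remain.

>>> apply_moves:
  rows:
    - [0,0,0,0,0,-4,1]
    - [0,0,0,0,0,-4,1]
    - [0,0,0,0,0,-4,1]
    - [0,0,0,0,0,-4,1]
    - [0,0,0,0,0,-4,1]
    - [0,0,0,0,0,-4,1]
    - [0,0,0,0,0,-4,1]
    - [0,0,0,0,0,-4,1]
    - [0,0,0,0,0,-4,1]
    - [0,0,0,0,0,0,1]
    - [0,0,0,0,0,0,1]

```text
time: 15.82
ee_pos: [0.5453, 0.0526, 0.0593]
tcp_rot: [-179.9, 0.1, 58.8]
wrist_force: [-6.8, -3.9, 0.4]
opening: 0.013
```

```bash
python3 - <<'E'
from h import *
o=get_obs();print(o['ee_pos'],o['tcp_rot'],o['torque'],o['wrist_force'],o['opening'])
for n in('wrist','scene','top'): save(n,n+'8.png')
E
```

```text
[0.5453047  0.05255968 0.05934169] [-1.79920006e+02  1.27495617e-01  5.88227745e+01] [-0.76456852  1.09269315  0.02286247] [-6.77254564 -3.86761062  0.42430415] 0.013022686246116603
```

View pics/wrist8.png

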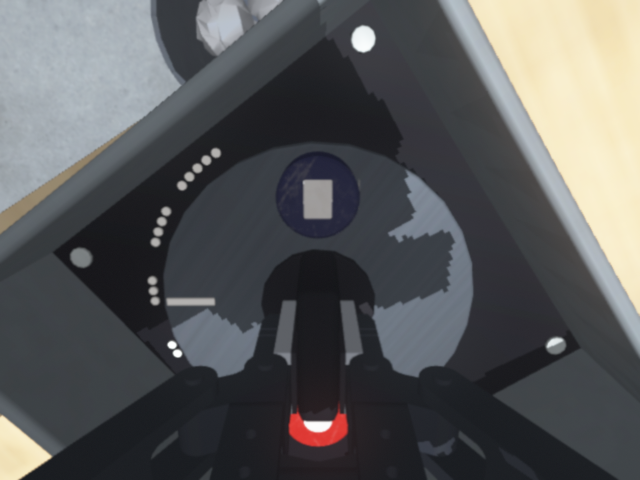

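View pics/scene8.png

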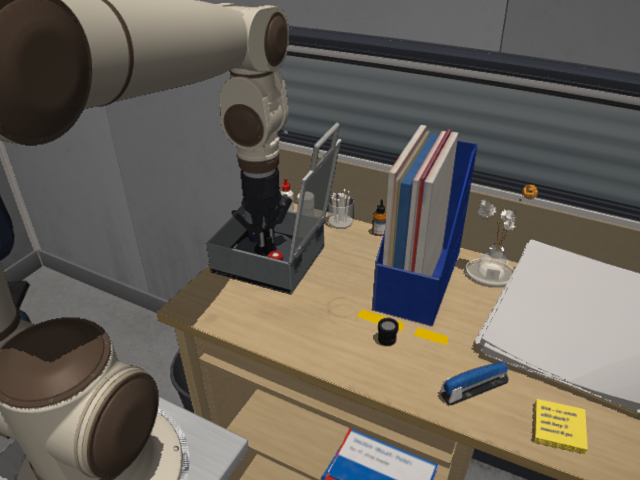

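View pics/top8.png

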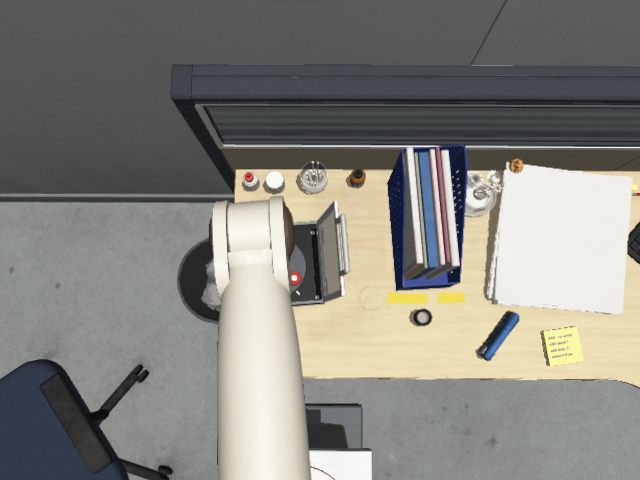

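The pointer (row 301) stands against the middle of the three dots (rows 281/291/300) with the same 10 px parallax offset it had to the bar at home. The cover is open and the bystanders haven't moved. I'll hold briefly, re-check, and hand in.

>>> apply_moves:
  rows:
    - [0,0,0,0,0,-0.2,1]
    - [0,0,0,0,0,0,1]
    - [0,0,0,0,0,0,1]
    - [0,0,0,0,0,0,1]
    - [0,0,0,0,0,0,1]
    - [0,0,0,0,0,0,1]

```text
time: 16.73
ee_pos: [0.5453, 0.0525, 0.0594]
tcp_rot: [-179.9, 0.1, 58.6]
wrist_force: [-5.8, -4.4, 0.9]
opening: 0.0131
```

```bash
python3 - <<'E'
from h import *
c=calibration('wrist');T=wT();im=save('wrist','wrist9.png')
g=im.min(axis=2);b=(g>110).astype('uint8');b[:, :140]=0;b[:,225:]=0;b[:265]=0;b[320:]=0
n,l,s,ce=cv2.connectedComponentsWithStats(b)
for i in range(1,n):
    if s[i,4]>8: print(s[i],ce[i])
p=onplane(c,[[168,301.5],[213,301.5]],.026,T);d=p[0]-p[1];print('pointer',np.degrees(np.arctan2(d[1],d[0])),'dots 149.0 home -139.3')
t=cv2.imread('pics/top0.png').astype(int);u=cv2.imread('pics/top8.png').astype(int)
print('bystander diff',[abs(t-u)[160:195,x0:x1].max() for x0,x1 in((240,260),(262,288),(298,330),(345,370))],abs(t-u)[305:330,408:436].max())
o=get_obs();print(o['tcp_rot'],o['qd'].round(2),o['opening'],o['torque'])
job_done()
E
```

```text
[148 277   9   8  57] [151.92982456 280.64912281]
[149 287   9   9  56] [153.01785714 291.07142857]
[151 298   8   8  54] [154.5        301.14814815]
[166 298  49   8 383] [190.31070496 301.48041775]
[192 313  13   7  36] [198.5        316.97222222]
[211 316   8   4  22] [214.90909091 317.81818182]
pointer 148.4519177776531 dots 149.0 home -139.3
bystander diff [np.int64(7), np.int64(6), np.int64(6), np.int64(6)] 16
[-1.79922584e+02  1.29374204e-01  5.86208865e+01] [ 0.07 -0.13  0.09 -0.01 -0.02 -0.12] 0.013274171404783092 [-0.77012163  1.06056377 -0.02844088]
the job is handed in; nothing more can be done
```

I swung the cover open by its loop handle until it met its end stop, with about 16 N of wrist force. It stayed past upright after I let go. I then gripped the knob bar and turned it 72.2° clockwise to the third stop. The job was handed in at about 17 s of the 64 s allowed, with the fingers still gripping.

Last checks before handing in:
- **Pointer:** it measured 148.5° against 149.0° for the middle of the three dots, so about 0.5° apart, which is within measuring error. It moved with the grip, and its offset to the dots in the wrist picture was the same 10 pixels as at the home bar.
- **Grip:** the opening was 13 mm, against the 14 mm bar, with almost no twisting torque (−0.03 N m). About 7 N of side force and 1.3 N m of bending moment remained from a small centring offset. The gripper also sat about 3 mm above the height I first asked for.
- **Surroundings:** the cover was still open, and the top pictures before and after show no movement of the bottles, jar, can or loupe.

No check failed.

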